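# Reload a serving-board dispenser

## Robot

A 6-joint arm with a two-finger parallel gripper is mounted at the origin on a cart in front of the work surface, level with it; the furniture and walls round the work are solid. World frame = base frame: x ahead of the robot, y to its left, z up, the work surface at z = 0. Lengths are in mm, angles in rad, forces in N, time in s.
With the tool pointing down it reaches from about 350 to 725 mm from the base axis. Payload 4.3 kg.
Tool frame: the origin (TCP) lies on the centre line of the jaws, within the pads' length; the fingertips stand robot.tips_ahead ahead of it and the grasp point (between the pads) lies 6 mm ahead of it (robot.tips_ahead is the distance from the TCP to the fingertips, in mm); z points along the fingers, y is the line along which they close (so a half turn about z gives the same grasp; the last joint's range is limited). The gripper opens to 85 mm and grips with 20 to 120 N. Pads are 22 mm wide; open, the fingers measure 114 mm over their backs; the gripper's body (76 mm by 85 mm) begins 54 mm behind the grasp point. The pads swing forward as they close: fully open they stand 13 mm farther back than shut.
Start: joints at [-1.398, 0.377, 0.081, 1.274, 0, 1.46], TCP at [160.461, -552.192, 256.329] pointing down, gripper open.
Joint ranges: [-2.72, 2.72], [-0.84, 1.66], [-1.02, 1.22], [-1.77, 2.12], [-1.37, 1.28], [-3.14, 3.14]. Speed limits (rad/s): [2.57, 2.57, 3.14, 3.14, 3.14, 3.14].

## Interface

Orientations are given as a unit quaternion [x, y, z, w].
In Python, from rig import robot, snapshot, camera_params, cut_out, spot_point gives the robot as it stands. The module is installed in compiled form; this text tells all that it offers.
- The arm moves only by the tool play_rows, never from a script. Its argument "commands" is a list of rows, each a list of 2 entries, a list of its own where there are three numbers: the shift along the tool's x, y, z in mm, then the turn, a rotation vector about the tool's x, y, z in degrees. A call has 1 to 8 rows; each row shifts and turns the commanded pose from where the row before left it, along the tool's axes as they then stand; what a row does not reach is not made up. A row lasts 1/8 s, in which the tool goes at most 62.5 mm and 10.7 degrees, less where a joint would pass 70% of its speed; a pose out of reach is approached as far as the arm can. A call with a gripper value outside its range is refused whole. "grip" is the opening, from -1 (shut) to 1 (fully open), set as the call begins (left out, the last holds). The fingers move at their own pace and stop on an object; the grip force is fixed at half the most. Time passes only in rows, so rows that do not move let the fingers close. It gives the time, the measured TCP pose, the force, the opening and the grip force at its end, in the units of the state.
- robot.read_state(): the state, without advancing time (a new reading comes with each control period).
- snapshot(name): name is "scene" or "side" or "wrist"; returns (picture, depth): 480x640x3 uint8, red, green, blue; 480x640 float32, mm along the optical axis (not along the pixel's ray), 0 where there is no reading.
- camera_params(name): a dict with "intrinsics" (3x3 intrinsics, pixels), "world_to_cam" (4x4, takes a point from world to camera coordinates); the wrist camera has in their place "tool_from_camera" (4x4, takes a point from camera to tool coordinates, whose origin is the TCP and whose axes are the flange's). Camera axes: x right, y down, z forward; pixel columns grow to the right and rows downward; lengths in mm; the calibration is good to about 2 mm. A picture is of the moment at which its call begins: read the wrist's pose just before it. camera_params takes no time and is no camera call.
- robot.hand_in(): hands the job in; it is judged then, once.
Trained networks look in the newest picture that a camera, given by its name, has taken for a name from the list of things; names that differ only in an ending like _2 or _b are one class to them, and where a whole thing is asked for, a point or a joint stands for the part that bears it (a point fixed in the world has none). Each returns a list of dicts, best first, with "score" (0 to 1); they miss things now and then, are a little off and sometimes report something else, mostly with a low value. They report only what shows in the picture. A call takes as long as a camera call.
- cut_out(camera, query): "pixels" (480x640 bool, what is visible of it) and "box" ([left, top, width, height] in pixels, round what is visible of it).
- spot_point(camera, query): "pixel" ([column, row] in pixels: a listed point, or the origin of a listed thing).
The state is a dict: "time": time; "qpos": joint angles; "qvel": joint speeds; "effort": joint torques, N m; "position": TCP position; "orientation": TCP orientation; "wrist_force": force on the tool from outside, world axes, zero at the start; "torque": the same for the moment, N m; "width": opening from 0.0 (shut) to 1.0 (fully open); "finger_force": force on a finger pad.
Only numpy, scipy, OpenCV 4.12 (cv2) and the standard library are available. Lean on these libraries where they do the work, as an engineer would, in place of code of your own. Each camera call takes 0.05 s, during which the arm holds its last target. There are 200 camera calls.

## Task

Take the dark wooden serving board out of the drying rack and lay it down flat on the worktable. Then take it up again across its width, set it flat in the mouth of the spring dispenser on top of the board already in there, and press it down until it is held under both orange catches. Leave the white board standing in the rack.

Things in the scene. Friction and masses are not known exactly. Their poses are not given: they have to be found in the camera images.
- board: Dark brown wooden serving board to load: slab 90 x 56 x 14 mm, about 0.07 kg, edges rounded 3 mm, faces alike. Origin at its centre; x along the 90 mm length, y along the 56 mm width, z through the 14 mm thickness. At the start it stands on a long edge in one of the rack's two slots (either one), centre 38 mm and top 66 mm above the table.
- white_board: White plastic board of the same size and axes, standing in the rack's other slot, 80 mm away. It stays there.
- rack: Fixed light wooden drying rack, base 150 (x) x 120 (y) x 10 mm. Origin under the middle of its base, z up. Two slots along its y axis, at x = -40 and +40 mm, each between upright 8 mm dowels 39 mm high at y = -33 and +33 mm on both sides of the board, 17 mm clear; between the dowels (|y| < 28 mm) fingers have room. Table free between rack and dispenser.
- magazine: Fixed spring dispenser, grey base 176 (x) x 84 (y) x 8 mm. Origin under the middle of its base, z up. Boards lie in it flat, length along its x axis (either way round). Four steel corner guides, 2 mm play on every side of a board, 82 mm high, then flared out to 92 mm. The long sides (+y, -y) are open over |x| < 30 mm for fingers. A grey catch housing 81 mm high stands at each end.
- mouth (a point): Middle of the dispenser's mouth, 70 mm above the table, axes as the dispenser: a board laid in the mouth comes to rest on the two sloped catches with the middle of its underside about here.
- catch_line (a point): On the dispenser's middle axis, 60 mm above the table, the height of the catches' flat undersides: where the middle of the top face of a loaded board comes to lie. Axes as the dispenser. Press the new board's top 3 to 6 mm below this level, in its middle, and the catches snap over it; 8 mm below, the follower stops.
- catch_a (a joint): Orange spring catch at the dispenser's +x end, 20 mm wide, reaching 6 mm over the board's end at 0; grows to 0.009 m as it is pushed back. Underside flat, upper side sloping at 60 degrees up to 73.5 mm above the table. A board pressed down pushes it back; it springs out again over the board.
- catch_b (a joint): The same catch at the -x end.
- follower (a joint): Blue plate under the stack, lifted by a spring (400 N/m): 0 with one board under the catches, grows as it is pressed, 0.014 m with two boards held, 0.022 m at its stop. Pressing the second board in takes some 5 to 15 N in all. Let go too early, the boards come up again; past the catches, it lifts the new board against them.
- stacked_board: A dark wooden board of the same size and axes, already in the dispenser under the catches at the start; afterwards it lies 14 mm lower, under the new one.

How it is judged (in metres and radians):
On the way:
1. the dark board lies flat on the worktable, let go (angle between the z axis of board and the z axis of magazine, either way round below 0.12 rad and height (world z) of board below 0.014 m and contact force between the fingers and board below 0.05 N), for 0.2 s.
At the end, for the whole second after the job is handed in: The dark board is at rest, flat (within 0.08 rad) and lengthwise in the dispenser, centred within 6 mm, its centre 4 to 12 mm below the catches' undersides (so it is held under them), with the other board beneath it; the white board still stands upright (within 0.25 rad) in its slot (horizontal distance between board and catch_line below 0.006 m and z of board in the frame of catch_line between -0.012 and -0.004 m and angle between the z axis of board and the z axis of magazine, either way round below 0.08 rad and angle between the x axis of board and the x axis of magazine, either way round below 0.12 rad and z of stacked_board in the frame of catch_line below -0.018 m and horizontal distance between stacked_board and catch_line below 0.008 m and linear speed of board below 0.02 m/s and angle between the y axis of white_board and the z axis of magazine, either way round below 0.25 rad); the robot touches nothing.
It fails at once if the white board is moved more than 30 mm (distance of white_board from where it was at the start of the episode above 0.03 m).
It also fails if it takes over 72 s, if anything falls off the work surface, if the arm or the gripper's body presses on something with over 40 N, if the wrist force passes 120 N, or if a joint passes its speed limit or range.

## Working session

There is one attempt and no reset: what is moved stays moved. The work goes in short steps, Python scripts to look and compute and a tool call to move; the robot and the scene stay as the last step left them, time stands still between calls to the robot, and variables do not carry over. Pictures are saved under pics/ and viewed, at most 10 in all, crops included, and the job is handed in when it is done.

Besides the shell and the picture viewer there is one more tool, called after "Emit:" in YAML: its name, and indented under it one key for each argument. play_rows: Moves the arm, as the interface text tells. Its arguments: {"type":"object","properties":{"commands":{"type":"array","items":{"type":"array"}},"grip":{"type":"number"}},"required":["commands"]}

```bash
mkdir -p pics; ls; python3 - <<'E'
from rig import robot, snapshot, camera_params, cut_out, spot_point
import cv2,numpy as np
s=robot.read_state();print(s,robot.tips_ahead)
for n in("scene","side"):
    p,d=snapshot(n);cv2.imwrite(f"pics/{n}0.png",p[:,:,::-1]);np.savez(f"{n}0.npz",p=p,d=d)
    for q in("board","white_board","rack","magazine","mouth","catch_line","stacked_board"):
        try:
            print(n,q,[(r["score"],r["box"]) for r in cut_out(n,q)][:3],[(r["score"],r["pixel"]) for r in spot_point(n,q)][:3])
        except Exception as e: print(n,q,e)
print(camera_params("wrist"))
E
```

```text
pics
{'time': 0.0, 'qpos': array([-1.39832055e+00,  3.78062669e-01,  7.96142444e-02,  1.27441142e+00,
       -4.36182901e-05,  1.46050413e+00]), 'qvel': array([ 6.67962477e-05,  4.20836538e-04,  4.32599508e-04, -1.88574647e-03,
       -3.74161212e-04,  1.28400352e-03]), 'effort': array([ 1.59536417e-04, -4.63606632e+01,  2.69873983e+01,  2.08303181e-02,
       -2.90167300e-04, -6.23004714e-08]), 'position': array([ 160.32494949, -551.55340459,  255.35654962]), 'orientation': array([ 9.90021391e-01,  1.40913376e-01, -5.38726392e-05, -1.03058180e-03]), 'wrist_force': array([-1.33759831, -0.61723656,  1.07159165]), 'torque': array([-0.05153814,  0.01433277, -0.00807684]), 'finger_force': 0.0, 'width': 1.0033908586328295} 25.0
scene board [(0.98, [373.2, 165.8, 31.9, 41.1]), (0.56, [404.8, 180.8, 32.6, 43.9])] [(0.85, [389.6, 187.9])]
scene white_board [(0.93, [406.8, 179.9, 31.1, 44.4])] [(0.71, [423.7, 199.7])]
scene rack [(0.64, [356.3, 178.7, 94.7, 59.0])] [(0.76, [401.5, 204.9])]
scene magazine [(0.59, [168.0, 269.6, 108.0, 111.5])] [(0.59, [218.7, 340.0])]
scene mouth [(0.9, [168.6
[... 710 characters left out ...]
188.0])]
side catch_line [(0.84, [235.3, 270.5, 101.2, 86.4])] [(0.91, [284.5, 304.8])]
side stacked_board [(0.56, [260.9, 288.1, 49.2, 32.6])] [(0.83, [284.4, 305.4])]
{'intrinsics': array([[432.57456265,   0.        , 323.40652934],
       [  0.        , 432.57456265, 245.36752474],
       [  0.        ,   0.        ,   1.        ]]), 'tool_from_camera': array([[ 4.27372957e-04, -9.54479415e-01, -2.98276488e-01,
         7.76993548e+01],
       [ 9.99999898e-01,  4.52490167e-04, -1.51525078e-05,
        -5.33396473e-01],
       [ 1.49429934e-04, -2.98276451e-01,  9.54479511e-01,
        -1.18184278e+02],
       [ 0.00000000e+00,  0.00000000e+00,  0.00000000e+00,
         1.00000000e+00]])}
```

```bash
cat > h.py <<'E'
from rig import robot, snapshot, camera_params, cut_out, spot_point
import cv2,numpy as np
from scipy.spatial.transform import Rotation as R
def cam2world(n,st=None):
    c=camera_params(n)
    if n!="wrist": return c["intrinsics"],np.linalg.inv(c["world_to_cam"])
    T=np.eye(4);T[:3,:3]=R.from_quat(st["orientation"]).as_matrix();T[:3,3]=st["position"]
    return c["intrinsics"],T@c["tool_from_camera"]
def ray(K,T,px):
    d=T[:3,:3]@np.linalg.solve(K,[px[0],px[1],1]);return T[:3,3],d
def tri(vs):
    A=np.zeros((3,3));b=np.zeros(3)
    for K,T,px in vs:
        o,d=ray(K,T,px);d=d/np.linalg.norm(d);P=np.eye(3)-np.outer(d,d);A+=P;b+=P@o
    X=np.linalg.solve(A,b)
    res=[np.linalg.norm(np.cross(X-ray(*v)[0],ray(*v)[1]/np.linalg.norm(ray(*v)[1]))) for v in vs]
    return X,res
def onplane(K,T,px,z):
    o,d=ray(K,T,px);return o+d*(z-o[2])/d[2]
def cloud(K,T,d,m):
    v,u=np.nonzero(m&(d>0));z=d[v,u]
    P=np.linalg.inv(K)@np.stack([u,v,np.ones_like(u)])*z
    return (T[:3,:3]@P).T+T[:3,3]
E
python3 - <<'E'
from h import *
a={"board":((389.6,187.9),(342.4,168.2)),"white":((423.7,199.7),(374.1,175.2)),"rack":((401.5,204.9),(354.7,186.5)),"mag":((218.7,340),(284.4,329.5)),"mouth":((218.9,308.7),(283.9,299.1)),"catch":((222,309.8),(284.5,304.8)),"st":((218.5,314.4),(284.4,305.4))}
for k,(p,q) in a.items(): print(k,*tri([(*cam2world("scene"),p),(*cam2world("side"),q)]))
for n in("scene","side"): print(n,cam2world(n)[1][:3,3].round(),cam2world(n)[1][:3,2].round(2))
a,b=cv2.imread("pics/scene0.png"),cv2.imread("pics/side0.png")
im=np.hstack([cv2.resize(a[150:400,150:470],None,fx=1.25,fy=1.25),cv2.resize(b[130:380,190:500],None,fx=1.25,fy=1.25)])
cv2.imwrite("pics/c0.png",im);print(im.shape)
E
```

```text
board [ 514.09377395 -217.56229907   50.65389595] [np.float64(1.8522357417695294), np.float64(1.8522357417694442)]
white [ 436.72023184 -212.54041202   51.92569483] [np.float64(4.254617081999185), np.float64(4.254617081999232)]
rack [ 482.67976683 -214.51182095   14.0659658 ] [np.float64(7.142604709386256), np.float64(7.1426047093862275)]
mag [538.33934254 249.5748476    5.08049868] [np.float64(3.2847373809326506), np.float64(3.284737380932661)]
mouth [538.21744109 240.06217683  72.02937817] [np.float64(0.10155291441777939), np.float64(0.10155291441772456)]
catch [540.02252986 234.38170823  57.22550695] [np.float64(4.6687932270285835), np.float64(4.668793227028602)]
st [536.99986609 243.80758577  61.77704426] [np.float64(1.3608718608534216), np.float64(1.360871860853375)]
scene [ 50. 675. 743.] [ 0.44 -0.62 -0.64]
side [345. 848. 768.] [ 0.15 -0.75 -0.65]
(312, 788, 3)
```

View pics/c0.png

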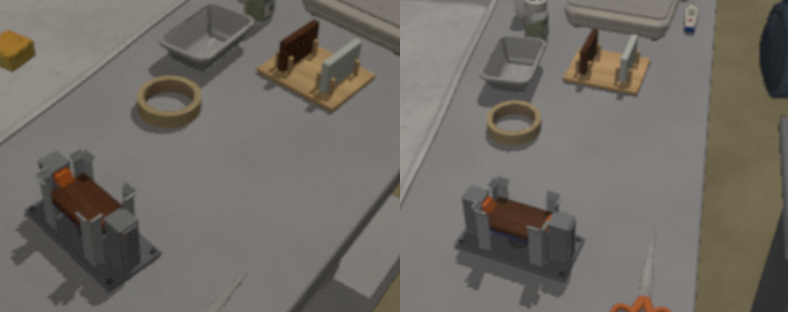

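Scene: the dark board stands in the far slot near (514,-217), the white board near (437,-212), and the dispenser near (538,242). A bamboo ring lies between them. I'll move the wrist camera over the rack.

Emit:
play_rows:
  commands:
    - [[50,-29,0],[0,0,0]]
    - [[50,-29,0],[0,0,0]]
    - [[50,-29,0],[0,0,0]]
    - [[50,-29,0],[0,0,0]]
    - [[50,-29,0],[0,0,0]]
    - [[50,-29,0],[0,0,0]]
    - [[50,-29,0],[0,0,0]]
    - [[50,-29,0],[0,0,0]]

```text
time: 2.5
position: [481.1, -216.3, 256.5]
orientation: [0.99, 0.141, 0.0, 0.0]
wrist_force: [1.6, -1.3, 0.6]
width: 1.0
finger_force: 0.0
```

```bash
cat > look.py <<'E'
import sys
from h import *
def look(tag,qs):
    s=robot.read_state();p,d=snapshot("wrist");K,T=cam2world("wrist",s)
    cv2.imwrite(f"pics/{tag}.png",p[:,:,::-1]);np.savez(f"{tag}.npz",p=p,d=d,T=T)
    print("tcp",s["position"].round(1),R.from_quat(s["orientation"]).as_matrix().round(3).tolist())
    out={}
    for q in qs:
        sp=spot_point("wrist",q);co=cut_out("wrist",q);out[q]=(sp,co)
        print(q,[(r["score"],r["pixel"]) for r in sp][:3])
        for r in co[:2]:
            X=cloud(K,T,d,r["pixels"])
            if len(X)>20:
                zt=np.percentile(X[:,2],95);t=X[(X[:,2]>zt-6)][:,:2].astype(np.float32)
                print("  ",r["score"],r["box"],len(X),"ztop",zt.round(1),"top med",np.median(t,0).round(1),"minrect",cv2.minAreaRect(t))
    return K,T,p,d,out
if __name__=="__main__": look(sys.argv[1],sys.argv[2:])
E
python3 look.py w1 board white_board rack
```

```text
tcp [ 481.1 -216.3  256.5] [[0.96, 0.279, 0.001], [0.279, -0.96, -0.001], [0.0, 0.001, -1.0]]
board [(0.94, [359.7, 165.6])]
   0.7 [301.1, 133.1, 115.9, 65.8] 2854 ztop 67.6 top med [ 526.  -229.8] minrect ((525.4170532226562, -231.00624084472656), (89.67485809326172, 14.163480758666992), 83.88280487060547)
white_board [(0.6, [318.7, 255.7])]
   0.68 [263.1, 219.2, 114.1, 76.2] 3830 ztop 67.3 top med [ 447.2 -222.5] minrect ((445.72967529296875, -223.97027587890625), (89.71560668945312, 14.92979907989502), 83.89008331298828)
rack [(0.59, [338.3, 201.8])]
   0.86 [243.7, 88.4, 190.3, 212.3] 17538 ztop 12.6 top med [ 495.4 -219.5] minrect ((485.79278564453125, -224.33306884765625), (120.1196517944336, 150.15965270996094), 83.89808654785156)
```

View pics/w1.png

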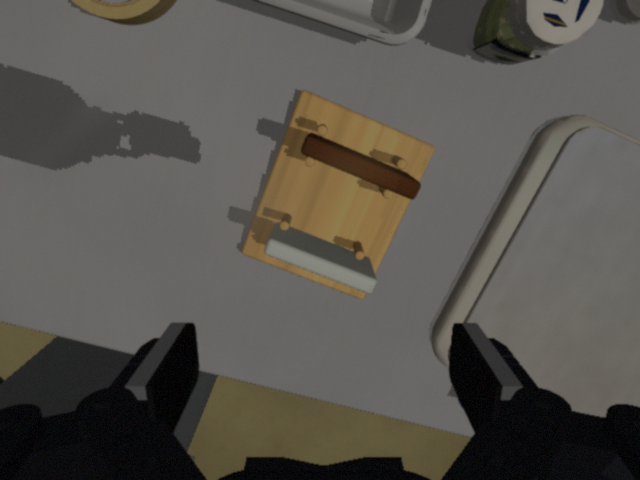

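The wrist image shows the dark board at about pixel (360,166) and the white one at (320,258). Their depth rectangles agree with the stated sizes. The board centre is (525,-231), its length axis is at 83.9° and its top is at about 67 mm. Next I'll turn, line up and descend with a half-open gripper.

Emit:
play_rows:
  commands:
    - [[0,0,0],[0,0,-9.67]]
    - [[0,0,0],[0,0,-9.67]]
    - [[0,0,0],[0,0,-9.67]]
    - [[0,0,0],[0,0,-9.67]]
    - [[0,0,0],[0,0,-9.67]]
    - [[0,0,0],[0,0,-9.67]]
    - [[0,0,0],[0,0,-9.67]]
    - [[-9.9,45.7,0],[0,0,0]]
  grip: 0.2

```text
time: 3.85
position: [520.6, -232.8, 256.0]
orientation: [0.745, 0.667, -0.001, -0.002]
wrist_force: [1.2, -0.9, 0.9]
width: 0.602
finger_force: 0.0
```

Emit:
play_rows:
  commands:
    - [[0,0,40],[0,0,0]]
    - [[0,0,40],[0,0,0]]
    - [[0,0,20],[0,0,0]]
    - [[0,0,0],[0,0,0]]

```text
time: 4.35
position: [522.0, -233.0, 154.6]
orientation: [0.745, 0.667, -0.001, -0.002]
wrist_force: [0.5, 0.1, 0.2]
width: 0.595
finger_force: 0.0
```

```bash
python3 look.py w2 board white_board
```

```text
tcp [ 522.  -233.   154.6] [[0.109, 0.994, -0.004], [0.994, -0.109, 0.002], [0.002, -0.004, -1.0]]
board [(0.62, [328.2, 247.9])]
   0.93 [315.0, 165.1, 26.6, 178.8] 4862 ztop 67.5 top med [ 526.  -226.4] minrect ((525.621337890625, -230.68365478515625), (89.4896469116211, 14.014341354370117), 83.8904800415039)
white_board [(0.95, [186.5, 247.8])]
   0.6 [150.9, 164.3, 64.5, 181.0] 8639 ztop 67.3 top med [ 447.7 -219.2] minrect ((446.1246337890625, -223.67984008789062), (89.65365600585938, 14.75125503540039), 83.78486633300781)
```

View pics/w2.png

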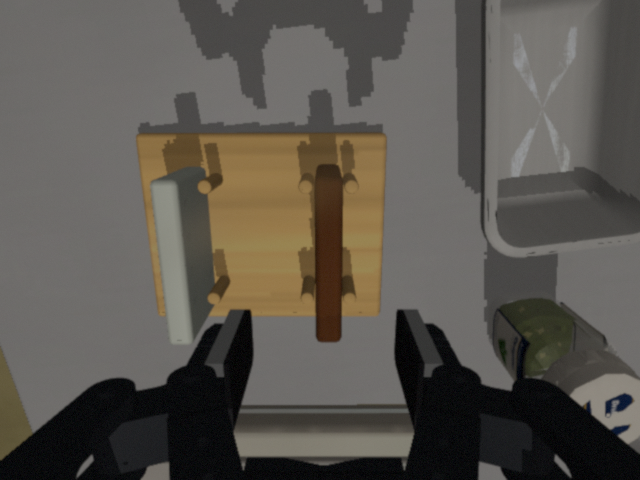

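The board is about 4 mm off the jaw line, with clear room between the dowels. I'll correct that, descend and grip.

Emit:
play_rows:
  commands:
    - [[2.7,3.4,20],[0,0,0]]
    - [[0,0,30],[0,0,0]]
    - [[0,0,25],[0,0,0]]
    - [[0,0,20],[0,0,0]]
    - [[0,0,0],[0,0,0]]

```text
time: 5.22
position: [527.2, -229.8, 60.7]
orientation: [0.744, 0.668, -0.0, -0.001]
wrist_force: [0.4, 0.2, 0.6]
width: 0.598
finger_force: 0.0
```

Emit:
play_rows:
  commands:
    - [[0,0,0],[0,0,0]]
    - [[0,0,0],[0,0,0]]
    - [[0,0,0],[0,0,0]]
    - [[0,0,0],[0,0,0]]
    - [[0,0,0],[0,0,0]]
    - [[0,0,0],[0,0,0]]
  grip: -1

```text
time: 5.98
position: [526.6, -230.5, 62.6]
orientation: [0.744, 0.668, -0.001, -0.0]
wrist_force: [-6.0, 0.6, 6.6]
width: 0.148
finger_force: 59.6
```

Emit:
play_rows:
  commands:
    - [[0,0,-15],[0,0,0]]
    - [[0,0,-30],[0,0,0]]
    - [[0,0,-40],[0,0,0]]
    - [[0,0,-15],[0,0,0]]
    - [[0,0,0],[0,0,0]]

```text
time: 6.6
position: [529.1, -230.8, 162.8]
orientation: [0.744, 0.668, 0.001, 0.002]
wrist_force: [-0.2, -0.5, -1.3]
width: 0.147
finger_force: 58.8
```

```bash
python3 look.py w3 board white_board; python3 - <<'E'
from h import *
# table occupancy from scene + side depth, in the free area
d=np.load("scene0.npz")["d"];K,T=cam2world("scene");X=cloud(K,T,d,d>0)
for x in range(300,720,20):
    print(x,*[("%3d"%np.percentile(X[(abs(X[:,0]-x-10)<10)&(abs(X[:,1]-y-10)<10)][:,2],97) if ((abs(X[:,0]-x-10)<10)&(abs(X[:,1]-y-10)<10)).any() else " --") for y in range(-300,340,20)])
E
```

```text
tcp [ 529.1 -230.8  162.8] [[0.106, 0.994, 0.003], [0.994, -0.106, -0.002], [-0.001, 0.004, -1.0]]
board [(0.97, [325.7, 331.8])]
   0.91 [301.2, 199.5, 45.4, 267.8] 11586 ztop 167.7 top med [ 531.4 -219. ] minrect ((530.887451171875, -225.9313507080078), (79.43909454345703, 14.084413528442383), 83.92123413085938)
white_board [(0.67, [180.9, 249.5])]
   0.97 [143.2, 169.5, 65.3, 172.9] 8056 ztop 67.2 top med [ 447.7 -219.3] minrect ((446.1564636230469, -223.77783203125), (89.94527435302734, 14.506901741027832), 83.99877166748047)
300 -835 -837 -836   3   4   4   4   3   5   4   5   4   4   4   4   5   4   4   4   4   4   4   4   4   3   4   4   4   4   4  12  12
320   3   3   4   4   4   4   4   4   4   4   4   4   4   4   4   4   4   4   4   4   4   4   4   4   4   4   4   4   4   4  12  11
340   4   4   4   4   4   4   4   4   4   4   4   4   3   4   4   4   4   4   4   4   4   4   4   8   8   9  10  10  10  12  12  12
360   3   4   4   4   4   4   4   4   4   4   4   4   4   4   5   4   4   4   4   5   4   4   4   4   4   4   4   4   4   4  12  11
380   4   4   5   4   4   4   4  
[... 1511 characters left out ...]
   4   2  --  85  85  13  11   4   4   4
620  99   5  50  48  26  25  26  25  27  48  50  28  28   4   4  28  28   5   4   5   4   4   2   3  --  80  83  14  10   4   4   4
640 101   1  49  47   8   7   7   7   2  48  49  26  27  27  29  28  17   5   5   4   5   3   4   4  --   4   4   4   4   4   4   4
660 100  --  50  45   6   6   7   6   3  46  49   4  26  28  28   5   4   4   4   5   4   4   4  --   5   4   4   4   4   4   4   4
680  --  --  49  49  39  41  38  39  40  48  50   5   6   4   4   4   5   5   4   4   4   4   4   4   4   4   4   4   4   4   4   5
700  --  --  48  51  50  50  50  49  49  49   5   6   4   4   5   4   4   5   5   4   5   4   4   5   4   4   4   4   4   4   4   4
```

Emit:
play_rows:
  commands:
    - [[50.5,-22.7,0],[0,0,0]]
    - [[50.5,-22.7,0],[0,0,0]]
    - [[50.5,-22.7,0],[0,0,0]]
    - [[50.5,-22.7,0],[0,0,0]]
    - [[0,0,40],[0,0,0]]
    - [[0,0,40],[0,0,0]]
    - [[0,0,20],[0,0,0]]
    - [[0,0,0],[0,0,0]]

```text
time: 7.85
position: [456.6, -19.2, 59.2]
orientation: [0.744, 0.668, -0.002, -0.002]
wrist_force: [0.5, -0.5, -0.8]
width: 0.153
finger_force: 58.9
```

Emit:
play_rows:
  commands:
    - [[0,0,3],[0,0,0]]
    - [[0,0,2],[0,0,0]]
    - [[0,0,2],[0,0,0]]
    - [[0,0,0],[0,0,0]]

```text
time: 8.35
position: [459.3, -19.7, 54.5]
orientation: [0.744, 0.668, 0.0, 0.0]
wrist_force: [-0.7, 0.1, -1.3]
width: 0.154
finger_force: 58.9
```

Emit:
play_rows:
  commands:
    - [[0,0,2],[0,0,0]]
    - [[0,0,1],[0,0,0]]
    - [[0,0,0],[0,0,0]]

```text
time: 8.72
position: [459.5, -19.7, 52.5]
orientation: [0.744, 0.668, 0.0, 0.0]
wrist_force: [-3.0, -0.1, 12.0]
width: 0.151
finger_force: 60.7
```

The board is in contact with the table. I'll release it, rise and close beside it.

Emit:
play_rows:
  commands:
    - [[0,0,0],[0,0,0]]
    - [[0,0,0],[0,0,0]]
    - [[0,0,0],[0,0,0]]
    - [[0,0,-30],[0,0,0]]
    - [[0,0,-30],[0,0,0]]
    - [[0,0,0],[0,0,0]]
  grip: 0.1

```text
time: 9.48
position: [461.1, -20.0, 113.2]
orientation: [0.744, 0.668, 0.001, 0.002]
wrist_force: [0.7, -0.2, 0.2]
width: 0.546
finger_force: 0.0
```

```bash
python3 look.py w4 board
```

```text
tcp [461.1 -20.  113.2] [[0.106, 0.994, 0.005], [0.994, -0.106, -0.001], [-0.0, 0.005, -1.0]]
board [(0.77, [323.7, 275.7])]
   0.78 [306.0, 177.3, 29.0, 204.5] 6318 ztop 57.5 top med [461.2 -14.6] minrect ((460.7894592285156, -19.93311309814453), (89.40982818603516, 14.010671615600586), 83.85230255126953)
```

Emit:
play_rows:
  commands:
    - [[0,-50,0],[0,0,0]]
    - [[0,0,0],[0,0,0]]
    - [[0,0,0],[0,0,0]]
    - [[0,0,0],[0,0,0]]
    - [[0,0,47],[0,0,0]]
    - [[0,0,0],[0,0,0]]
    - [[0,20,0],[0,0,0]]
    - [[0,5,0],[0,0,0]]
  grip: -1

```text
time: 10.62
position: [436.7, -17.5, 65.7]
orientation: [0.744, 0.668, 0.001, 0.001]
wrist_force: [0.2, 0.1, 0.3]
width: 0.001
finger_force: 0.0
```

Emit:
play_rows:
  commands:
    - [[0,5,0],[0,0,0]]
    - [[0,5,0],[0,0,0]]
    - [[0,5,0],[0,0,0]]
    - [[0,5,0],[0,0,0]]
    - [[0,5,0],[0,0,0]]
    - [[0,5,0],[0,0,0]]
    - [[0,0,0],[0,0,0]]
    - [[0,0,0],[0,0,0]]

```text
time: 11.62
position: [463.9, -20.2, 64.2]
orientation: [0.744, 0.668, -0.0, -0.0]
wrist_force: [0.2, 0.3, -0.6]
width: -0.005
finger_force: 0.0
```

Emit:
play_rows:
  commands:
    - [[0,0,-50],[0,0,0]]
    - [[0,0,-50],[0,0,0]]
    - [[0,10,-30],[0,0,0]]
    - [[0,0,0],[0,0,0]]
  grip: 1

```text
time: 12.12
position: [476.4, -21.7, 196.9]
orientation: [0.744, 0.668, 0.002, 0.002]
wrist_force: [0.6, 0.0, -0.4]
width: 0.846
finger_force: 0.0
```

```bash
python3 look.py w5 board
```

```text
tcp [476.4 -21.7 196.9] [[0.106, 0.994, 0.006], [0.994, -0.106, -0.001], [-0.001, 0.006, -1.0]]
board [(0.72, [347.8, 219.0])]
   0.81 [311.1, 157.7, 78.3, 123.5] 9379 ztop 15.7 top med [496.3 -20.7] minrect ((496.2452697753906, -23.959705352783203), (89.15865325927734, 56.010501861572266), 83.88178253173828)
```

View pics/w5.png

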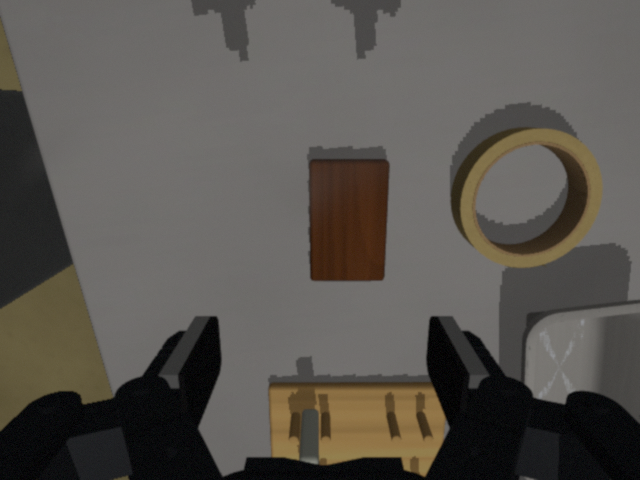

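The board lies flat at (496,-24) with its length at 83.9°, already lined up for a grasp across the width. I'll approach it and measure the fingertips' reach from the wrist depth at this opening.

Emit:
play_rows:
  commands:
    - [[0,19.9,0],[0,0,0]]
    - [[0,0,50],[0,0,0]]
    - [[0,0,50],[0,0,0]]
    - [[0,0,40],[0,0,0]]
    - [[0,0,0],[0,0,0]]
    - [[0,0,0],[0,0,0]]
  grip: 0.5

```text
time: 13.02
position: [493.6, -23.4, 54.7]
orientation: [0.744, 0.668, -0.0, -0.0]
wrist_force: [0.1, -0.6, 0.5]
width: 0.749
finger_force: 0.0
```

```bash
python3 - <<'E'
from look import *
K,T,p,d,o=look("w6",["board"])
C=camera_params("wrist")["tool_from_camera"]
X=cloud(K,C,d,d>0); s=robot.read_state(); print(s["position"],s["width"])
for sg in(-1,1):
    m=(X[:,1]*sg>25)&(X[:,1]*sg<70)&(abs(X[:,0])<14)&(X[:,2]<s["position"][2]-4)
    Y=X[m]; print(sg,len(Y),Y[:,2].max() if len(Y) else 0, [ (z,Y[abs(Y[:,2]-z)<2][:,1].min().round(1),Y[abs(Y[:,2]-z)<2][:,1].max().round(1)) for z in range(-20,30,5) if (abs(Y[:,2]-z)<2).any()])
E
```

```text
tcp [493.6 -23.4  54.7] [[0.106, 0.994, -0.0], [0.994, -0.106, -0.0], [-0.0, -0.0, -1.0]]
board [(0.66, [328.0, 307.8])]
   0.9 [257.1, 201.0, 143.1, 204.0] 28088 ztop 15.5 top med [496.8 -17.9] minrect ((496.2730407714844, -23.71844482421875), (89.5141830444336, 56.326202392578125), 83.80892181396484)
[495.37432237 -23.65895553  56.02391002] 0.7495252892904827
-1 17312 51.967868880335146 [(-20, np.float64(-41.8), np.float64(-30.2)), (-15, np.float64(-44.4), np.float64(-30.3)), (-10, np.float64(-44.7), np.float64(-30.2)), (-5, np.float64(-45.0), np.float64(-30.2)), (0, np.float64(-44.6), np.float64(-30.4)), (5, np.float64(-44.7), np.float64(-30.4)), (10, np.float64(-44.9), np.float64(-30.4)), (15, np.float64(-37.1), np.float64(-30.4)), (20, np.float64(-31.1), np.float64(-30.8))]
1 17764 43.974856680982384 [(-20, np.float64(32.9), np.float64(44.9)), (-15, np.float64(32.9), np.float64(47.0)), (-10, np.float64(32.8), np.float64(47.3)), (-5, np.float64(32.9), np.float64(47.3)), (0, np.float64(32.8), np.float64(47.0)), (5, np.float64(33.0), np.float64(47.0)), (10, np.float64(32.9), np.float64(47.1)), (15, np.float64(33.0), np.float64(44.0)), (20, np.float64(33.3), np.float64(33.6))]
```

View pics/w6.png

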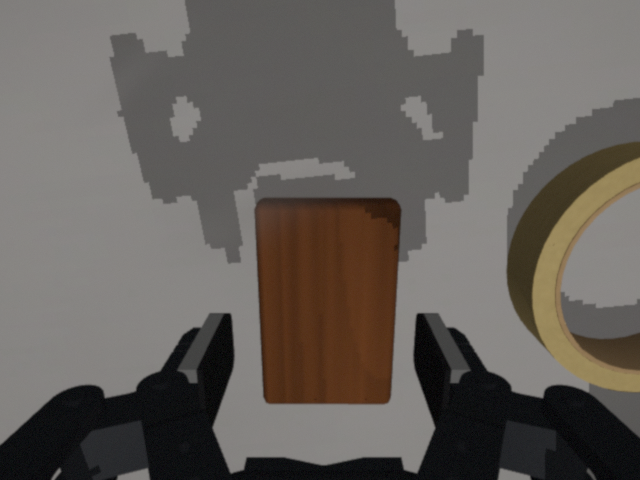

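The jaws straddle the board evenly and the tips are about 19 mm ahead of the TCP. I'll descend 31 mm, grip and lift.

Emit:
play_rows:
  commands:
    - [[0,0,18],[0,0,0]]
    - [[0,0,10],[0,0,0]]
    - [[0,0,3],[0,0,0]]
    - [[0,0,0],[0,0,0]]
    - [[0,0,0],[0,0,0]]

```text
time: 13.8
position: [494.3, -23.5, 23.7]
orientation: [0.744, 0.668, 0.0, 0.0]
wrist_force: [0.8, -0.2, -0.3]
width: 0.75
finger_force: 0.0
```

Emit:
play_rows:
  commands:
    - [[0,0,0],[0,0,0]]
    - [[0,0,0],[0,0,0]]
    - [[0,0,0],[0,0,0]]
    - [[0,0,0],[0,0,0]]
    - [[0,0,0],[0,0,0]]
  grip: -1

```text
time: 14.42
position: [494.4, -23.5, 24.2]
orientation: [0.744, 0.668, 0.0, 0.001]
wrist_force: [-2.3, -0.2, 5.4]
width: 0.635
finger_force: 63.8
```

Emit:
play_rows:
  commands:
    - [[0,0,-10],[0,0,0]]
    - [[0,0,-30],[0,0,0]]
    - [[0,0,-50],[0,0,0]]
    - [[0,0,-50],[0,0,0]]
    - [[0,0,-35],[0,0,0]]
    - [[0,0,0],[0,0,0]]

```text
time: 15.18
position: [496.1, -23.7, 202.0]
orientation: [0.744, 0.668, 0.002, 0.003]
wrist_force: [0.6, -0.0, -1.4]
width: 0.632
finger_force: 63.4
```

```bash
python3 look.py w7 board magazine
python3 - <<'E'
from h import *
for n in("scene","side"):
    snapshot(n);K,T=cam2world(n)
    d=np.load(n+"0.npz")["d"];X=cloud(K,T,d,d>0)
    m=(X[:,1]>120)&(X[:,1]<320)&(X[:,0]>400)&(X[:,0]<680)
    for a,b in((9,16),(60,67),(72,83),(88,96)):
        Y=X[m&(X[:,2]>a)&(X[:,2]<b)][:,:2].astype(np.float32); print(n,a,b,len(Y),cv2.minAreaRect(Y) if len(Y)>5 else 0)
E
```

```text
tcp [496.1 -23.7 202. ] [[0.106, 0.994, 0.007], [0.994, -0.106, -0.001], [-0.001, 0.007, -1.0]]
board [(0.91, [325.5, 341.1])]
   0.96 [237.6, 215.7, 173.0, 240.5] 39500 ztop 193.2 top med [497.9 -16.8] minrect ((497.45318603515625, -24.05264663696289), (90.32848358154297, 56.19978332519531), 83.79805755615234)
magazine []
scene 9 16 1396 ((541.240234375, 236.84133911132812), (83.70584106445312, 177.12464904785156), 81.05298614501953)
scene 60 67 1468 ((526.4459228515625, 238.22991943359375), (66.8099136352539, 138.80433654785156), 80.60978698730469)
scene 72 83 858 ((541.0283813476562, 236.05584716796875), (67.0851821899414, 169.1369171142578), 81.03770446777344)
scene 88 96 312 ((541.5369873046875, 235.07284545898438), (76.74686431884766, 111.17577362060547), 80.03097534179688)
side 9 16 225 ((539.6348266601562, 242.3199005126953), (73.4362564086914, 168.7541961669922), 82.40074920654297)
side 60 67 352 ((539.419677734375, 238.25839233398438), (67.88672637939453, 167.73175048828125), 80.53740692138672)
side 72 83 748 ((539.1447143554688, 237.75662231445312), (69.94673919677734, 168.21507263183594), 80.74058532714844)
side 88 96 145 ((539.6123046875, 238.76856994628906), (76.71656799316406, 110.19633483886719), 80.26344299316406)
```

The board is firmly gripped. The dispenser is near (540,237) with its long axis at about -9°. I'll hover beside it and measure it with the wrist camera.

Emit:
play_rows:
  commands:
    - [[48.5,4,0],[0,0,0]]
    - [[48.5,4,0],[0,0,0]]
    - [[48.5,4,0],[0,0,0]]
    - [[48.5,4,0],[0,0,0]]
    - [[0,0,0],[0,0,0]]
    - [[0,0,0],[0,0,0]]
    - [[0,0,0],[0,0,0]]

```text
time: 16.4
position: [530.0, 166.7, 197.9]
orientation: [0.744, 0.668, -0.001, -0.0]
wrist_force: [-0.3, -0.1, -0.7]
width: 0.635
finger_force: 63.3
```

```bash
python3 - <<'E'
from look import *
K,T,p,d,o=look("w8",["board","mouth","catch_line","magazine","stacked_board"])
X=cloud(K,T,d,d>0)
m=(X[:,1]>185)&(X[:,1]<320)&(X[:,0]>420)&(X[:,0]<660)
for a,b in((3,14),(58,68),(76,86),(88,97)):
    Y=X[m&(X[:,2]>a)&(X[:,2]<b)][:,:2].astype(np.float32); print(a,b,len(Y),cv2.minAreaRect(Y) if len(Y)>5 else 0)
E
```

```text
tcp [530.  166.7 197.9] [[0.108, 0.994, -0.001], [0.994, -0.108, -0.001], [-0.001, -0.001, -1.0]]
board [(0.68, [327.1, 343.1])]
   0.86 [238.2, 217.7, 172.4, 241.4] 39430 ztop 189.2 top med [531.8 173.6] minrect ((531.1856079101562, 165.94613647460938), (90.84668731689453, 56.24033737182617), 83.77469635009766)
mouth []
   0.8 [174.1, 32.2, 321.2, 170.0] 23101 ztop 92.0 top med [518.3 250.8] minrect ((543.17333984375, 236.7019500732422), (76.20536041259766, 110.4354248046875), 80.31143951416016)
catch_line []
   0.67 [170.3, 36.3, 322.2, 168.8] 23233 ztop 92.0 top med [567.9 250.2] minrect ((543.17333984375, 236.7019500732422), (76.20536041259766, 110.4354248046875), 80.31143951416016)
magazine []
   0.66 [175.2, 32.5, 319.0, 171.3] 23413 ztop 92.0 top med [519.  250.9] minrect ((543.1788330078125, 236.73431396484375), (76.13963317871094, 110.4354248046875), 80.31143951416016)
stacked_board [(0.75, [331.5, 120.2])]
   0.77 [252.1, 64.0, 161.7, 109.6] 14965 ztop 61.8 top med [543.2 238.3] minrect ((543.2979736328125, 236.69619750976562), (56.13699722290039, 89.77957916259766), 80.33744812011719)
3 14 5615 ((540.20751953125, 248.92645263671875), (125.98673248291016, 229.83241271972656), 86.27581787109375)
58 68 16418 ((543.35888671875, 236.74539184570312), (64.90142822265625, 106.30221557617188), 80.67438507080078)
76 86 8789 ((543.2361450195312, 236.9385986328125), (66.90956115722656, 168.1541748046875), 80.77466583251953)
88 97 3288 ((543.17333984375, 236.7019500732422), (76.20536041259766, 110.4354248046875), 80.31143951416016)
```

View pics/w8.png

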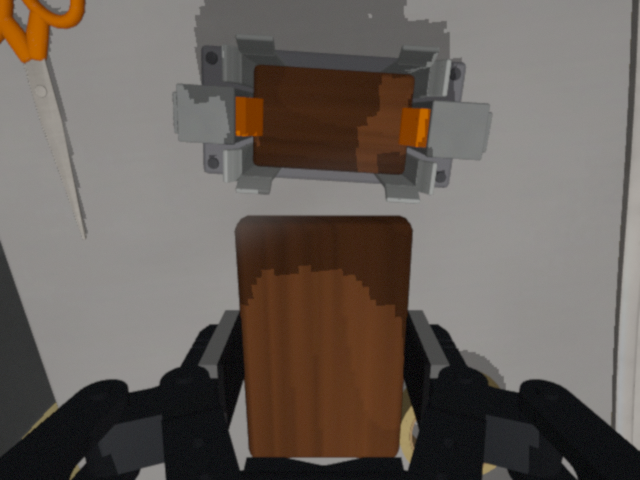

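The picture shows the dispenser with both orange catches at pixels (250,117) and (414,127), and the seated board centred at (332,118). The held board is measured in the same view. I'll rotate to the final heading beside the dispenser and re-measure, so calibration offsets cancel.

Emit:
play_rows:
  commands:
    - [[33,40,0],[0,0,0]]
    - [[33,40,0],[0,0,0]]
    - [[0,0,0],[0,0,-9.62]]
    - [[0,0,0],[0,0,-9.62]]
    - [[0,0,0],[0,0,-9.62]]
    - [[0,0,0],[0,0,-9.62]]
    - [[0,0,0],[0,0,-9.62]]
    - [[0,0,0],[0,0,-9.62]]

```text
time: 17.95
position: [616.9, 225.0, 198.1]
orientation: [0.326, 0.945, -0.0, -0.0]
wrist_force: [-0.2, 0.3, 0.3]
width: 0.639
finger_force: 63.5
```

Emit:
play_rows:
  commands:
    - [[0,0,0],[0,0,-9.62]]
    - [[0,0,0],[0,0,-9.62]]
    - [[0,0,0],[0,0,-9.62]]
    - [[0,0,0],[0,0,0]]
    - [[0,0,0],[0,0,0]]
    - [[0,0,0],[0,0,0]]

```text
time: 18.7
position: [616.9, 224.9, 198.2]
orientation: [0.084, 0.996, -0.0, -0.0]
wrist_force: [-0.4, 0.2, -0.5]
width: 0.635
finger_force: 63.5
```

```bash
cat > meas.py <<'E'
from look import *
def meas(tag):
    K,T,p,d,o=look(tag,["board"])
    X=cloud(K,T,d,d>0)
    m=(X[:,1]>165)&(X[:,1]<320)&(X[:,0]>420)&(X[:,0]<660)
    for a,b in((58,68),(76,86),(88,97)):
        Y=X[m&(X[:,2]>a)&(X[:,2]<b)][:,:2].astype(np.float32); print(a,b,len(Y),cv2.minAreaRect(Y) if len(Y)>5 else 0)
    for q in("stacked_board","mouth"):
        for r in cut_out("wrist",q): print(q,r["score"],r["box"])
    C=camera_params("wrist")["tool_from_camera"];Z=cloud(K,C,d,d>0)
    for sg in(-1,1):
        Y=Z[(Z[:,1]*sg>22)&(Z[:,1]*sg<60)&(abs(Z[:,0])<14)&(Z[:,2]>-5)&(Z[:,2]<8)];print(sg,len(Y),abs(Y[:,1]).min() if len(Y) else 0)
import sys;meas(sys.argv[1])
E
python3 meas.py w9
```

```text
tcp [616.9 224.9 198.2] [[-0.986, 0.167, -0.0], [0.167, 0.986, -0.0], [0.0, -0.0, -1.0]]
board [(0.89, [327.7, 341.8])]
   0.87 [235.6, 215.6, 175.9, 243.9] 39597 ztop 189.4 top med [612.3 226.6] minrect ((619.8572998046875, 225.74241638183594), (56.398441314697266, 90.78224182128906), 80.26270294189453)
58 68 16821 ((543.7770385742188, 236.97344970703125), (65.05419921875, 107.7965087890625), 80.53971099853516)
76 86 2476 ((544.8880004882812, 236.69631958007812), (66.66412353515625, 106.77698516845703), 80.4796371459961)
88 97 2134 ((544.581298828125, 236.65072631835938), (76.16216278076172, 102.61087036132812), 80.34349822998047)
stacked_board 0.39 [240.7, 0.0, 160.5, 214.4]
mouth 0.76 [239.7, 0.0, 163.1, 215.8]
-1 1352 25.578632119490216
1 1336 22.699964220151024
```

View pics/w9.png

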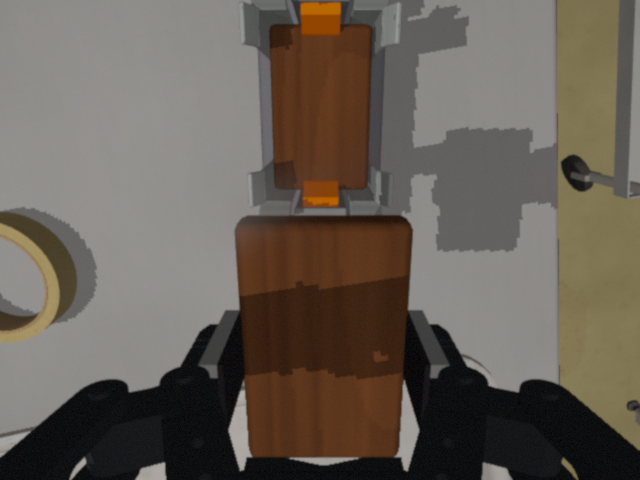

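```bash
cat > fit.py <<'E'
from h import *
import sys
def fit(tag):
    f=np.load(tag+".npz");p,d,T=f["p"].astype(int),f["d"],f["T"];K=camera_params("wrist")["intrinsics"]
    brown=(p[...,0]>p[...,2]*1.4)&(p[...,0]<170)&(p[...,1]<90)
    k=brown&(d>0);X=cloud(K,T,d,k);v,u=np.nonzero(k)
    for nm,m in(("held",(v>200)&(u>225)&(u<420)&(X[:,2]>130)),("stack",(v<205)&(X[:,2]>50)&(X[:,2]<75))):
        Y=X[m];z=np.median(Y[:,2]);Y=Y[abs(Y[:,2]-z)<2.5]
        A=np.c_[Y[:,:2],np.ones(len(Y))];n=np.linalg.lstsq(A,Y[:,2],rcond=None)[0][:2]
        print(tag,nm,z.round(1),cv2.minAreaRect(Y[:,:2].astype(np.float32)),"slope",n.round(4))
for t in sys.argv[1:]: fit(t)
E
python3 fit.py w8 w9
```

```text
w8 held 188.2 ((531.1290283203125, 166.40391540527344), (89.8782958984375, 55.74733352661133), 83.92015838623047) slope [-0.0035 -0.0017]
w8 stack 60.7 ((543.3099975585938, 236.9683074951172), (55.27875518798828, 106.30310821533203), 80.20490264892578) slope [-0.0007 -0.0022]
w9 held 188.5 ((619.5715942382812, 225.69534301757812), (55.91861343383789, 89.99535369873047), 80.45366668701172) slope [ 0.0009 -0.0018]
w9 stack 60.7 ((543.2960205078125, 236.81179809570312), (55.57461166381836, 106.220703125), 80.20716857910156) slope [-0.     -0.0004]
```

Emit:
play_rows:
  commands:
    - [[38.5,-0.9,0],[0,0,0]]
    - [[38.5,-0.9,0],[0,0,0]]
    - [[0,0,35],[0,0,0]]
    - [[0,0,33],[0,0,0]]
    - [[0,0,0],[0,0,0]]
    - [[0,0,0],[0,0,0]]
    - [[0,0,0],[0,0,0]]

```text
time: 19.82
position: [542.1, 236.3, 132.0]
orientation: [0.083, 0.997, 0.001, 0.002]
wrist_force: [0.7, -0.2, 0.4]
width: 0.638
finger_force: 63.5
```

```bash
python3 look.py w10 board; python3 - <<'E'
from h import *
s=robot.read_state();print(s["position"])
f=np.load("w10.npz");X0=cloud(camera_params("wrist")["intrinsics"],f["T"],f["d"],f["d"]>0)
a=np.radians(170.33);ex=np.array([np.cos(a),np.sin(a)]);ey=np.array([-ex[1],ex[0]]);c0=np.array([543.25,236.75])
def guides(nm,X):
    q=np.c_[(X[:,:2]-c0)@ex,(X[:,:2]-c0)@ey,X[:,2]]
    q=q[(abs(q[:,0])<100)&(abs(q[:,1])<60)]
    for lab,m in(("guides",(q[:,2]>86)&(q[:,2]<96)&(abs(q[:,0])>30)),("board",(q[:,2]>107)&(q[:,2]<122)&(abs(q[:,0])<52)&(abs(q[:,0])>16))):
        Y=q[m];
        if len(Y)>20: print(nm,lab,len(Y),"x",np.percentile(Y[:,0],[.5,99.5]).round(1),"y",np.percentile(Y[:,1],[.5,99.5]).round(1),"z",np.percentile(Y[:,2],[2,98]).round(1))
guides("wrist",X0)
for n in("scene","side"):
    p,d=snapshot(n);cv2.imwrite(f"pics/{n}1.png",p[:,:,::-1]);np.savez(n+"1.npz",p=p,d=d);K,T=cam2world(n);guides(n,cloud(K,T,d,d>0))
a,b=cv2.imread("pics/scene1.png"),cv2.imread("pics/side1.png")
cv2.imwrite("pics/c1.png",np.hstack([cv2.resize(a[220:400,130:330],None,fx=2,fy=2),cv2.resize(b[220:400,200:400],None,fx=2,fy=2)]))
E
```

```text
tcp [542.1 236.3 132. ] [[-0.986, 0.166, 0.003], [0.166, 0.986, 0.001], [-0.003, 0.001, -1.0]]
board [(0.93, [325.2, 344.7])]
   0.96 [238.1, 214.9, 172.6, 245.4] 39849 ztop 123.3 top med [537.5 237.9] minrect ((545.2188720703125, 237.23411560058594), (56.82294845581055, 91.0676498413086), 80.69536590576172)
[541.55063592 236.10458109 131.38891453]
wrist guides 3188 x [-47.4  54.9] y [-38.   37.7] z [86.3 93.5]
wrist board 9144 x [-45.6  43.4] y [-28.3  27.2] z [112.3 122. ]
scene guides 235 x [-52.   57.5] y [-36.7  39.8] z [86.4 95.4]
scene board 323 x [-37.9  46. ] y [-27.   29.2] z [110.7 122. ]
side guides 124 x [-50.9  59.3] y [-39.2  37.6] z [86.3 92.1]
side board 664 x [-40.6  48.2] y [-29.8  27.3] z [108.2 121.5]
```

View pics/c1.png

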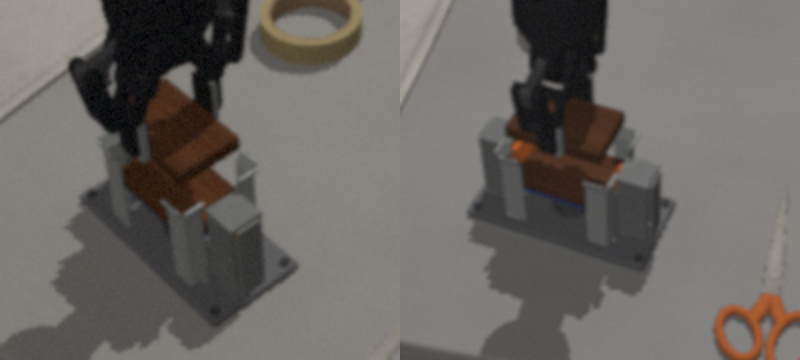

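Held board sits above the mouth, level. All three cameras agree it needs about 1 mm along tool +x and -0.4 mm in y. I'll correct that and lower it in.

Emit:
play_rows:
  commands:
    - [[1.1,-0.4,0],[0,0,0]]
    - [[0,0,10],[0,0,0]]
    - [[0,0,10],[0,0,0]]
    - [[0,0,6],[0,0,0]]
    - [[0,0,0],[0,0,0]]
    - [[0,0,0],[0,0,0]]

```text
time: 20.82
position: [539.7, 235.7, 104.4]
orientation: [0.083, 0.997, -0.0, 0.0]
wrist_force: [-0.6, -0.5, -0.2]
width: 0.634
finger_force: 63.5
```

Emit:
play_rows:
  commands:
    - [[0,0,3],[0,0,0]]
    - [[0,0,3],[0,0,0]]
    - [[0,0,0],[0,0,0]]
    - [[0,0,0],[0,0,0]]

```text
time: 21.32
position: [539.5, 235.7, 98.3]
orientation: [0.083, 0.997, -0.0, 0.0]
wrist_force: [0.6, 0.3, -1.1]
width: 0.632
finger_force: 63.5
```

Emit:
play_rows:
  commands:
    - [[0,0,2],[0,0,0]]
    - [[0,0,1.5],[0,0,0]]
    - [[0,0,0],[0,0,0]]
    - [[0,0,0],[0,0,0]]

```text
time: 21.82
position: [540.0, 235.7, 95.0]
orientation: [0.083, 0.997, 0.0, 0.0]
wrist_force: [1.7, -0.4, 0.1]
width: 0.638
finger_force: 63.6
```

Emit:
play_rows:
  commands:
    - [[0,0,1],[0,0,0]]
    - [[0,0,1],[0,0,0]]
    - [[0,0,0],[0,0,0]]
    - [[0,0,0],[0,0,0]]

```text
time: 22.32
position: [540.1, 235.9, 93.7]
orientation: [0.083, 0.997, 0.0, 0.001]
wrist_force: [0.5, 0.1, 6.1]
width: 0.639
finger_force: 64.2
```

It has touched the catches (6 N). I'll release, rise and check.

Emit:
play_rows:
  commands:
    - [[0,0,0],[0,0,0]]
    - [[0,0,0],[0,0,0]]
    - [[0,0,0],[0,0,0]]
    - [[0,0,-30],[0,0,0]]
    - [[0,0,-30],[0,0,0]]
    - [[0,0,0],[0,0,0]]
    - [[0,0,0],[0,0,0]]
  grip: 0.6

```text
time: 23.2
position: [539.1, 235.5, 151.9]
orientation: [0.083, 0.997, -0.0, -0.0]
wrist_force: [-0.1, -0.8, 0.1]
width: 0.803
finger_force: 0.0
```

```bash
python3 look.py w11 board; python3 - <<'E'
from h import *
f=np.load("w11.npz");p,d,T=f["p"].astype(int),f["d"],f["T"];K=camera_params("wrist")["intrinsics"]
X=cloud(K,T,d,d>0);v,u=np.nonzero(d>0)
m=(X[:,2]>86)&(X[:,2]<97)&(abs(X[:,0]-543)<75)&(abs(X[:,1]-237)<60)&(v<400);print("guides",cv2.minAreaRect(X[m][:,:2].astype(np.float32)),np.percentile(X[m][:,2],98))
C=camera_params("wrist")["tool_from_camera"]
k=(p[...,0]>p[...,2]*1.4)&(p[...,1]<90)&(d>0)
B=cloud(K,T,d,k);B=B[(abs(B[:,0]-543)<40)&(abs(B[:,1]-237)<25)];z=np.median(B[:,2]);B=B[abs(B[:,2]-z)<4]
print("board z",z,"slope",np.linalg.lstsq(np.c_[B[:,:2]-[543,237],np.ones(len(B))],B[:,2],rcond=None)[0])
E
```

```text
tcp [539.1 235.5 151.9] [[-0.986, 0.166, -0.001], [0.166, 0.986, -0.0], [0.001, -0.001, -1.0]]
board [(0.97, [329.1, 282.9])]
   0.78 [263.0, 187.8, 124.0, 185.1] 21808 ztop 86.3 top med [537.8 237.3] minrect ((542.9994506835938, 236.6575469970703), (56.2452507019043, 90.09716033935547), 80.47832489013672)
guides ((543.4426879882812, 236.86175537109375), (76.32699584960938, 110.62696075439453), 80.31937408447266) 93.3126966637319
board z 85.31226146002831 slope [ 4.85839190e-03 -6.30698319e-05  8.53127915e+01]
```

View pics/w11.png

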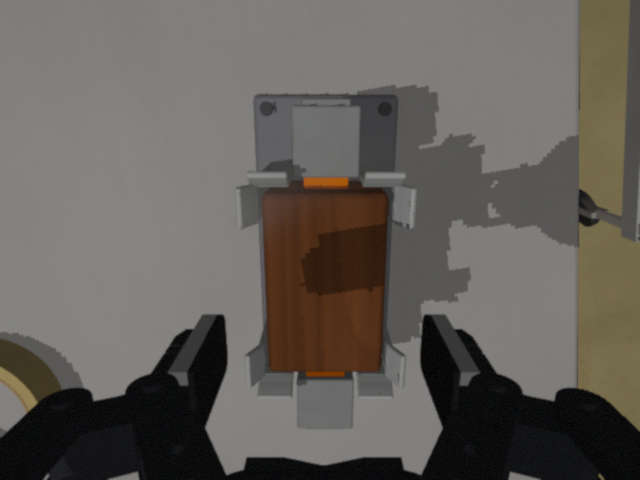

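The board lies level in the mouth, seated between the guides at pixels (265–385, 190–372), with both catches beneath its ends. I'll close the fingers and press at its middle.

Emit:
play_rows:
  commands:
    - [[-3.3,0.5,0],[0,0,0]]
    - [[0,0,0],[0,0,0]]
    - [[0,0,0],[0,0,0]]
    - [[0,0,0],[0,0,0]]
    - [[0,0,0],[0,0,0]]
    - [[0,0,25],[0,0,0]]
    - [[0,0,11],[0,0,0]]
    - [[0,0,0],[0,0,0]]
  grip: -1

```text
time: 24.35
position: [541.9, 235.3, 115.8]
orientation: [0.083, 0.997, -0.001, -0.001]
wrist_force: [-0.1, 0.4, 0.2]
width: -0.001
finger_force: 0.0
```

Emit:
play_rows:
  commands:
    - [[0,0,4],[0,0,0]]
    - [[0,0,4],[0,0,0]]
    - [[0,0,4],[0,0,0]]
    - [[0,0,4],[0,0,0]]
    - [[0,0,0],[0,0,0]]

```text
time: 24.98
position: [544.3, 236.2, 102.1]
orientation: [0.083, 0.997, 0.001, 0.002]
wrist_force: [0.6, 1.7, 4.4]
width: 0.001
finger_force: 2.2
```

Emit:
play_rows:
  commands:
    - [[0,0,4],[0,0,0]]
    - [[0,0,4],[0,0,0]]
    - [[0,0,4],[0,0,0]]
    - [[0,0,3],[0,0,0]]
    - [[0,0,0],[0,0,0]]

```text
time: 25.6
position: [544.8, 236.2, 87.9]
orientation: [0.083, 0.997, 0.001, 0.002]
wrist_force: [-0.4, 0.3, 9.9]
width: -0.003
finger_force: 4.7
```

Emit:
play_rows:
  commands:
    - [[0,0,2],[0,0,0]]
    - [[0,0,2],[0,0,0]]
    - [[0,0,0],[0,0,0]]
    - [[0,0,0],[0,0,0]]

```text
time: 26.1
position: [544.9, 236.2, 84.3]
orientation: [0.083, 0.997, 0.001, 0.002]
wrist_force: [-1.0, -0.5, 12.0]
width: 0.005
finger_force: 6.0
```

Emit:
play_rows:
  commands:
    - [[0,0,2],[0,0,0]]
    - [[0,0,2],[0,0,0]]
    - [[0,0,1],[0,0,0]]
    - [[0,0,0],[0,0,0]]
    - [[0,0,0],[0,0,0]]

```text
time: 26.72
position: [544.9, 236.2, 79.6]
orientation: [0.083, 0.997, 0.001, 0.002]
wrist_force: [-1.7, -0.5, 14.3]
width: -0.002
finger_force: 7.0
```

Emit:
play_rows:
  commands:
    - [[0,0,-4],[0,0,0]]
    - [[0,0,-4],[0,0,0]]
    - [[0,0,-12],[0,0,0]]
    - [[0,0,-40],[0,0,0]]
    - [[0,0,-40],[0,0,0]]
    - [[0,0,0],[0,0,0]]
    - [[0,0,0],[0,0,0]]

```text
time: 27.6
position: [542.5, 235.5, 176.4]
orientation: [0.083, 0.997, -0.0, -0.0]
wrist_force: [0.8, -0.6, -0.8]
width: -0.001
finger_force: 0.0
```

```bash
python3 look.py w12 board; python3 - <<'E'
from h import *
f=np.load("w12.npz");p,d,T=f["p"].astype(int),f["d"],f["T"];K=camera_params("wrist")["intrinsics"]
X=cloud(K,T,d,d>0);v,u=np.nonzero(d>0)
m=(X[:,2]>86)&(X[:,2]<97)&(abs(X[:,0]-543)<75)&(abs(X[:,1]-237)<60)&(v<400);print("guides",cv2.minAreaRect(X[m][:,:2].astype(np.float32)),np.percentile(X[m][:,2],98))
k=(p[...,0]>p[...,2]*1.4)&(p[...,1]<90)&(d>0)
B=cloud(K,T,d,k);B=B[(abs(B[:,0]-543)<40)&(abs(B[:,1]-237)<25)];z=np.median(B[:,2]);B=B[abs(B[:,2]-z)<4]
print("board z",z,"slope",np.linalg.lstsq(np.c_[B[:,:2]-[543,237],np.ones(len(B))],B[:,2],rcond=None)[0])
snapshot("scene")
print([(r["score"],r["pixel"]) for r in spot_point("scene","white_board")])
E
```

```text
tcp [542.5 235.5 176.4] [[-0.986, 0.166, -0.001], [0.166, 0.986, -0.0], [0.001, -0.0, -1.0]]
board [(0.72, [324.2, 248.9])]
   0.78 [276.9, 171.3, 97.0, 149.6] 13290 ztop 61.7 top med [539. 238.] minrect ((542.0125122070312, 237.53330993652344), (56.057701110839844, 92.63883209228516), 80.32054901123047)
guides ((543.2177734375, 236.94029235839844), (76.16389465332031, 110.25985717773438), 80.33209991455078) 93.46231651468118
board z 60.731230325210106 slope [-1.06693037e-03 -5.61517571e-05  6.06674220e+01]
[(0.87, [421.0, 200.0])]
```

View pics/w12.png

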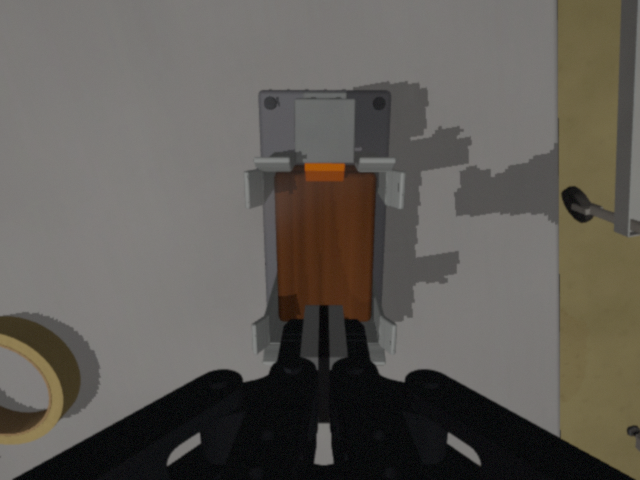

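The board's top reads 60.7 mm, the same as the first board read under the catches. It is level and centred, with the far orange catch visibly over its end. The white board is still standing.

```bash
python3 -c "
from rig import robot;print(robot.hand_in())"
```

```text
the job is handed in; nothing more can be done
None
```

I handed the job in with the dark board lying level under the dispenser's catches and the white board still standing in the rack; the near catch was hidden by the gripper in the last picture, and the hand-in returned no verdict.

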